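# Open the locked knife box with its key

### The arm

A 7-joint arm with a two-finger parallel gripper is mounted at the origin on a cart in front of the work surface, level with it; the furniture and walls round the work are solid. World frame = base frame: x ahead of the robot, y to its left, z up, the work surface at z = 0. Lengths are in mm, angles in degrees, forces in N, time in s.
With the tool pointing down it reaches from about 400 to 850 mm from the base axis. Payload 4.4 kg.
Tool frame: the origin (TCP) lies between the finger pads; the fingertips stand 19 mm ahead of it and the grasp point (between the pads) is the TCP; z points along the fingers, y is the line along which they close (so a half turn about z gives the same grasp; the last joint's range is limited). The gripper opens to 94 mm and grips with 3 to 60 N. Pads are 16 mm wide; open, the fingers measure 119 mm over their backs; the gripper's body (75 mm by 177 mm) begins 78 mm behind the grasp point.
Start: joints at [68.652, 36.005, 2.206, 86.941, -1.547, 57.084, -1.146], TCP at [196.334, -619.654, 224.478] pointing down, gripper open.
Joint ranges: [-175.42, 175.42], [-21.48, 121.26], [-71.46, 75.88], [10.55, 141.38], [-63.04, 243.04], [13.31, 113.54], [-168.57, 168.57]. Speed limits (degrees/s): [147.25, 147.25, 180, 180, 180, 180, 180].

### API

Orientations are given as a 3x3 rotation matrix whose columns are the frame's x, y, z axes.
In Python, from cell import robot, cams, order, spotter gives the robot as it stands. The module is installed in compiled form; this text tells all that it offers.
- The arm moves only by the tool arm_command, never from a script. Its argument "motion" is a list of rows, each a list of 5 numbers: the finger opening in m, from 0 to 0.094, then the shift along the tool's x, y, z in m, then the turn about the tool's z in rad. In form: [[claw, dx, dy, dz, yaw], ...]. A call has exactly 10 rows; each row is the pose to reach, as a shift and turn from the pose commanded when the call began, along the tool's axes at that moment; what a row does not reach only later rows make up. A row lasts 1/8 s, in which the tool goes at most 62.5 mm and 10.7 degrees, less where a joint would pass 70% of its speed; a pose out of reach is approached as far as the arm can. A call with a gripper value outside its range is refused whole. The fingers move at their own pace and stop on an object; the grip force is fixed at half the most. Time passes only in rows, so rows that repeat a pose let the fingers close, or fill a call up. It gives the time, the measured TCP pose, the force, the opening and the grip force at its end, in the units of the state.
- robot.get_obs(): the state, without advancing time (a new reading comes with each control period).
- cams.read_camera(name): name is "side" or "top"; returns a dict with "frame" (384x512x3 uint8, blue, green, red), "mtx" (3x3 intrinsics, pixels), "k1" (the pictures are not rectified: a ray, as slopes to the right and down, at radius r is drawn at 1 + k1 r^2 times it, then the intrinsics apply), "pose" (4x4, takes a point from camera to world coordinates). Camera axes: x right, y down, z forward; pixel columns grow to the right and rows downward; lengths in mm; the calibration is good to about 2 mm. A picture is of the moment at which its call begins. There is no depth.
- order.finish_job(): hands the job in; it is judged then, once.
Trained networks look in the newest picture that a camera, given by its name, has taken for a name from the list of things; names that differ only in an ending like _2 or _b are one class to them, and where a whole thing is asked for, a point or a joint stands for the part that bears it (a point fixed in the world has none). Each returns a list of dicts, best first, with "score" (0 to 1); they miss things now and then, are a little off and sometimes report something else, mostly with a low value. They report only what shows in the picture. A call takes as long as a camera call. They do not tell look-alikes from the thing itself.
- spotter.boxes_of(camera, target): "extent" ([left, top, width, height] as shares, 0 to 1, of the picture: columns of its width, rows of its height, round what is visible of it).
- spotter.mark_of(camera, target): "point" ([column, row] as shares, 0 to 1, of the picture: columns of its width, rows of its height: a listed point, or the origin of a listed thing).
The state is a dict: "t": time; "joint_pos": joint angles; "dq": joint speeds; "effort": joint torques, N m; "ee_pos": TCP position; "tool_rot": TCP orientation; "ft_force": force on the tool from outside, world axes, zero at the start; "wrist_torque": the same for the moment, N m; "gripper_width": opening from 0.0 (shut) to 1.0 (fully open); "grip_force": force on a finger pad.
Only numpy, scipy, OpenCV 4.12 (cv2) and the standard library are available. Lean on these libraries where they do the work, as an engineer would, in place of code of your own. Each camera call takes 0.05 s, during which the arm holds its last target. There are 200 camera calls.

### The job

Open the locked blue steel knife box: take the red-headed key out of its wooden stand, push it fully down into the lock on top of the box, and turn it clockwise to its stop so that the drawer springs open. Then, with the key still in, turn it fully back home, draw it out and put it back in the wooden stand, upright and fully down. Leave the drawer open, and do not disturb the food standing around.

Things in the scene. Friction and masses are not known exactly. Their poses are not given: they have to be found in the camera images.
- key: Loose key, 85 mm long, 60 g, upright in the stand at the start. Origin: centre of the underside of its round brass collar (32 mm diameter, 5 mm thick), which rests on the lock plate or stand when fully down; z up to the head. A 12 mm neck joins collar and head; the shaft below is 6.6 mm thick. The same either way round (half turn about z).
- key_head (a point): Centre of the key's head, 42 mm above the key's origin, axes as the key's: a flat red plate 38 mm wide (x), 10 mm thick (y), 40 mm high (22 to 62 mm above the origin). Pinch it across y.
- key_tip (a point): Middle of the key's lower end, 23 mm below its origin, axes as the key's: a flat bit 24 mm wide (x), 5 mm thick (y), 14 mm high (9 to 23 mm below the origin), its lower edge rounded.
- key_stand: Fixed wooden block 84 x 64 mm, 40 mm high, on a dark foot 100 x 80 x 8 mm. Origin: centre of its underside, z up, x along the slot.
- stand_seat (a point): Centre of the slot at the stand's top face, 40 mm above the worktop, x along the slot. Slot 30 mm long (x), 12 mm wide (y), 34 mm deep. The fully lowered key's origin lies here.
- lock_box: Fixed blue steel box 180 mm deep (x), 170 mm wide (y), 104 mm high over its brass lock plate (deck at 100 mm). Origin: centre of its underside, z up; its drawer front faces its -x side.
- lock_seat (a point): Lock axis at the top of the brass lock plate (66 x 56 x 4 mm), 104 mm above the worktop, 30 mm in front (-x) of the box's centre. The key slot, 28 x 8.5 mm with a small chamfer, lies along x. The key enters along -z, bit along the slot; fully in, its origin lies here and its collar rests on the plate. Once turned, the bit is caught under the plate: it comes out only near home.
- lock_plug (a joint): Turn of the lock plug: 0 = home (as at the start, in line with the plate's slot), grows clockwise seen from above, hard stop at 1.2 rad. Friction of 0.05 N m holds it where left, no spring. The key has 0.1 rad of play either way in the plug: turn it about 1.3 rad to reach the stop, and 0.1 rad past its starting direction to bring the plug quite home.
- drawer (a joint): Slide of the drawer towards the box's -x side: 0 = shut, 0.045 m = open. The lock holds it shut; past about 1 rad of the plug a spring of 3 to 5 N drives it open by itself, and it stays open when the plug goes home.
- tomato_tin: Tomato tin, 75 mm diameter, 58 mm high, red label; bystander. Origin: centre of its underside.
- salt_shaker: Glass salt shaker with grey top, 44 mm diameter, 90 mm high; bystander. Origin: centre of its underside.
- jam_jar: Jam jar with yellow lid, 62 mm diameter, 85 mm high; bystander. Origin: centre of its underside.
- lemon: Lemon, 78 x 55 x 56 mm; bystander. Origin: underside centre as it lies.
Not all that is in view belongs to the job. Of the things that look like the key, the smaller one is meant.

How it is judged (in metres and radians):
On the way, in this order (a step that is already met when the one before it is completed fails the run):
1. the key is fully down in the lock, the plug still home (z of key in the frame of lock_seat below 0.004 m and horizontal distance between key and lock_seat below 0.005 m and value of joint lock_plug below 0.2 rad), for 0.2 s.
2. the key, still in, has turned the plug clockwise to its stop (z of key in the frame of lock_seat below 0.008 m and horizontal distance between key and lock_seat below 0.006 m and value of joint lock_plug above 1.1 rad), for 0.2 s.
3. the key, still in, has turned the plug back home (z of key in the frame of lock_seat below 0.008 m and horizontal distance between key and lock_seat below 0.006 m and value of joint lock_plug below 0.2 rad), for 0.2 s.
4. the key has been drawn out of the lock upwards (z of key in the frame of lock_seat above 0.03 m and value of joint lock_plug below 0.2 rad), for 0.05 s.
At the end, for the whole second after the job is handed in: The key stands at rest in the wooden stand, fully down (collar within 4 mm of the stand's top, within 8 mm of the slot's centre, upright within 0.15 rad); the drawer is open by more than 35 mm; the lock plug is home within 0.2 rad (horizontal distance between key and stand_seat below 0.008 m and z of key in the frame of stand_seat below 0.004 m and angle between key's own z axis and vertical below 0.15 rad and linear speed of key below 0.02 m/s and value of joint drawer above 0.035 m and value of joint lock_plug below 0.2 rad); the robot touches nothing.
It fails at once if the tomato tin is moved by more than 30 mm (distance of tomato_tin from where it was at the start of the episode above 0.03 m).
It fails at once if the salt shaker is moved by more than 30 mm (distance of salt_shaker from where it was at the start of the episode above 0.03 m).
It fails at once if the jam jar is moved by more than 30 mm (distance of jam_jar from where it was at the start of the episode above 0.03 m).
It fails at once if the lemon is moved by more than 30 mm (distance of lemon from where it was at the start of the episode above 0.03 m).
It also fails if it takes over 72 s, if anything falls off the work surface, if the arm or the gripper's body presses on something with over 40 N, if the wrist force passes 120 N, or if a joint passes its speed limit or range.

## Working session

There is one attempt and no reset: what is moved stays moved. The work goes in short steps, Python scripts to look and compute and a tool call to move; the robot and the scene stay as the last step left them, time stands still between calls to the robot, and variables do not carry over. Pictures are saved under pics/ and viewed, at most 10 in all, crops included, and the job is handed in when it is done.

Besides the shell and the picture viewer there is one more tool, called by a JSON object that holds its "fn" and its "kwargs", one argument or row to a line. arm_command: Moves the arm, as the interface text tells. Its arguments: {"type":"object","properties":{"motion":{"type":"array"}},"required":["motion"]}

```bash
mkdir -p pics; cat > h.py <<'E'
import numpy as np, cv2
from cell import robot, cams, order, spotter
def ray(c,px):
    K=c["mtx"];p=np.array([(px[0]-K[0][2])/K[0][0],(px[1]-K[1][2])/K[1][1]])
    u=p.copy()
    for _ in range(20): u=p/(1+c["k1"]*(u@u))
    T=np.array(c["pose"]);return T[:3,3],T[:3,:3]@np.array([u[0],u[1],1])
def onz(c,px,z):
    o,d=ray(c,px);return o+d*(z-o[2])/d[2]
def proj(c,P):
    T=np.array(c["pose"]);q=T[:3,:3].T@(np.array(P,float)-T[:3,3]);u=q[:2]/q[2];u=u*(1+c["k1"]*(u@u))
    K=c["mtx"];return np.array([K[0][0]*u[0]+K[0][2],K[1][1]*u[1]+K[1][2]])
def tri(c1,p1,c2,p2):
    o1,d1=ray(c1,p1);o2,d2=ray(c2,p2)
    s=np.linalg.lstsq(np.c_[d1,-d2],o2-o1,rcond=None)[0]
    a=o1+s[0]*d1;b=o2+s[1]*d2;return (a+b)/2,np.linalg.norm(a-b)
E
python3 - <<'E'
from h import *
np.set_printoptions(precision=1,suppress=True)
C={n:cams.read_camera(n) for n in("side","top")}
for n,c in C.items():
    cv2.imwrite(f"pics/{n}0.png",c["frame"]);print(n,np.array(c["pose"])[:3],c["k1"],c["mtx"])
    for t in("key_head","key","stand_seat","lock_seat","key_stand","lock_box"):
        print(n,t,[(round(m["score"],2),np.array(m["point"])*[512,384]) for m in spotter.mark_of(n,t)[:4]])
print(robot.get_obs())
E
```

```text
side [[   1.    -0.     0.   557.8]
 [  -0.    -0.5    0.9 -930.1]
 [  -0.    -0.9   -0.5  684.6]] -0.08253297586643263 [[348.1   0.  259.8]
 [  0.  348.1 191.2]
 [  0.    0.    1. ]]
side key_head [(0.76, array([232.8, 195.6])), (0.65, array([210.2, 286.6])), (0.58, array([266.3, 197.6]))]
side key [(0.86, array([228.5, 208. ])), (0.54, array([267.1, 205.5])), (0.39, array([267.9, 195. ]))]
side stand_seat [(0.94, array([267.1, 204.6]))]
side lock_seat [(0.85, array([244.2, 153.4]))]
side key_stand [(0.68, array([264.8, 214. ]))]
side lock_box [(0.66, array([247.1, 176.3]))]
top [[   0.3   -0.8    0.6 -515.4]
 [  -1.    -0.2    0.2 -190.3]
 [  -0.    -0.6   -0.8 1555.5]] -0.12770085378442256 [[481.3   0.  250.4]
 [  0.  481.3 183.7]
 [  0.    0.    1. ]]
top key_head [(0.53, array([258.6, 183.2])), (0.5, array([255.9, 208.3]))]
top key [(0.62, array([254.8, 216.2]))]
top stand_seat [(0.89, array([256.8, 189.4]))]
top lock_seat [(0.81, array([177.1, 180.3]))]
top key_stand [(0.88, array([262. , 195.2]))]
top lock_box [(0.68, array([185.2, 193.9])), (0.2, array([262.8, 195.2]))]
{'t': 0.7, 'joint_pos': array([68.7, 36. ,  2.2, 86.9, -1.5, 57.1, -1.1]), 'dq': array([ 0.1, -0.1, -0. ,  0. , -0. ,  0.1, -0. ]), 'effort': array([  0. , -54.9,   1.1, -18.7,  -0.1,   0. ,   0. ]), 'ee_pos': array([ 196.3, -619.6,  224.5]), 'tool_rot': array([[ 1. ,  0.3,  0. ],
       [ 0.3, -1. , -0. ],
       [ 0. ,  0. , -1. ]]), 'ft_force': array([ 0.2, -0.3, -0.7]), 'wrist_torque': array([ 0. , -0. , -0.1]), 'grip_force': 0.0, 'gripper_width': 0.9998259838838662}
```

View pics/side0.png

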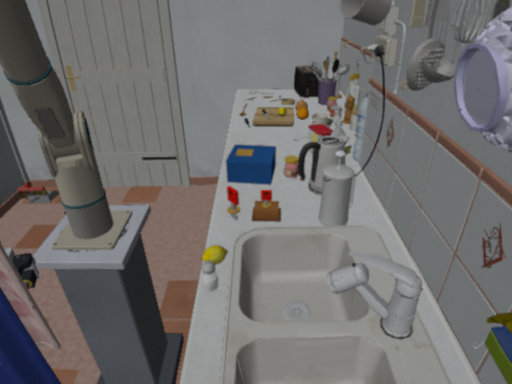

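View pics/top0.png

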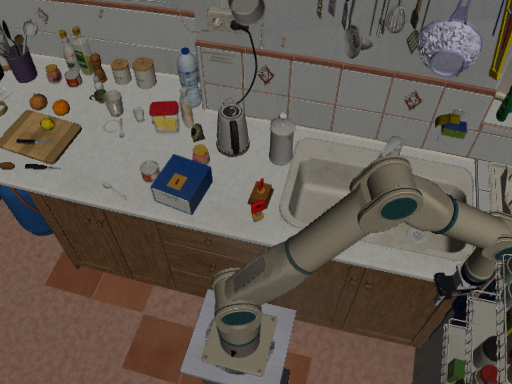

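```bash
python3 - <<'E'
from h import *
np.set_printoptions(precision=1,suppress=True)
C={n:cams.read_camera(n) for n in("side","top")}
s,t=C["side"],C["top"]
for nm,a,b,z in(("stand_seat",(267.1,204.6),(256.8,189.4),40),("lock_seat",(244.2,153.4),(177.1,180.3),104),("stand",(264.8,214),(262,195.2),0),("box",(247.1,176.3),(185.2,193.9),0),("head",(266.3,197.6),(258.6,183.2),82)):
    print(nm,*tri(s,a,t,b),onz(s,a,z),onz(t,b,z))
A=cv2.resize(s["frame"][135:235,200:300],(400,400),interpolation=cv2.INTER_CUBIC)
B=cv2.resize(t["frame"][140:240,180:280],(400,400),interpolation=cv2.INTER_CUBIC)
D=cv2.resize(t["frame"][145:220,140:240],(400,300),interpolation=cv2.INTER_CUBIC)
cv2.imwrite("pics/crop.png",np.hstack([A,B]))
for n,tt in((n,x) for n in C for x in("jam_jar","salt_shaker","tomato_tin","lemon")):
    m=spotter.mark_of(n,tt)[:2];print(n,tt,[(round(i["score"],2),onz(C[n],np.array(i["point"])*[512,384],0)) for i in m])
E
```

```text
stand_seat [586.8  91.3  33.7] 2.7980933655904097 [585.5  79.5  40. ] [583.9  90.7  40. ]
lock_seat [502.9 386.   99.1] 7.413836322761269 [501.  368.7 104. ] [503.7 386.2 104. ]
stand [579.   67.7  11.3] 5.122607242786029 [577.4  81.3   0. ] [590.   70.8   0. ]
box [512.8 368.3   2.3] 9.058620200707004 [509.6 365.9   0. ] [519.4 371.6   0. ]
head [586.7  83.4  70.2] 10.566872432243 [582.3  57.   82. ] [584.1  83.6  82. ]
side jam_jar [(0.52, array([693.6, 350.5,   0. ]))]
side salt_shaker [(0.71, array([ 424.1, -260.9,    0. ]))]
side tomato_tin [(0.7, array([572.8,  90.8,   0. ]))]
side lemon [(0.69, array([ 422.4, -167.4,    0. ]))]
top jam_jar [(0.75, array([692.4, 364.3,   0. ]))]
top salt_shaker []
top tomato_tin [(0.85, array([570.5, 539. ,   0. ]))]
top lemon []
```

View pics/crop.png

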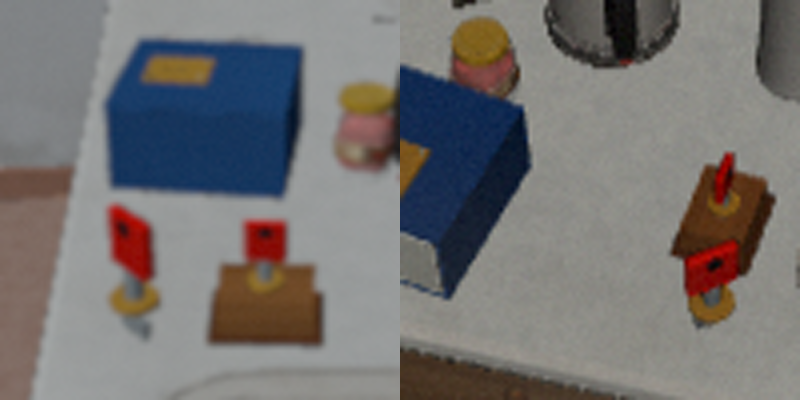

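```bash
cat > fit.py <<'E'
from h import *
from scipy.optimize import minimize
S=8
def cub(x0,x1,y0,y1,z0,z1): return np.array([[x,y,z] for x in(x0,x1) for y in(y0,y1) for z in(z0,z1)],float)
def quad(*p): return np.array(p,float)
def mask(c,roi,f):
    x0,y0,x1,y1=roi;im=cv2.resize(c["frame"][y0:y1,x0:x1],None,fx=S,fy=S,interpolation=cv2.INTER_CUBIC)
    m=f(cv2.cvtColor(im,cv2.COLOR_BGR2HSV).astype(int)).astype(np.uint8)
    n,l,st,_=cv2.connectedComponentsWithStats(m)
    m=(l==1+np.argmax(st[1:,4])).astype(np.uint8)
    return cv2.morphologyEx(m,cv2.MORPH_CLOSE,np.ones((25,25),np.uint8))
def ren(c,roi,parts,p,shape):
    m=np.zeros(shape,np.uint8);ca,sa=np.cos(p[2]),np.sin(p[2])
    for P in parts:
        W=np.c_[P[:,0]*ca-P[:,1]*sa+p[0],P[:,0]*sa+P[:,1]*ca+p[1],P[:,2]]
        q=(np.array([proj(c,w) for w in W])-roi[:2]+.5)*S-.5
        cv2.fillConvexPoly(m,cv2.convexHull((q*16).astype(np.int32)),1,shift=4)
    return m
def fit(views,parts,p0):
    ms=[mask(c,r,f) for c,r,f in views]
    def cost(p):
        e=0
        for (c,r,f),m in zip(views,ms):
            k=ren(c,r,parts,p,m.shape);e+=1-(k&m).sum()/(k|m).sum()
        return e/len(ms)
    d=np.array([[0,0,0],[12,0,0],[0,12,0],[0,0,.25]])
    best=min((minimize(cost,np.array(p0)+[0,0,a],method="Nelder-Mead",options=dict(initial_simplex=np.array(p0)+[0,0,a]+d,xatol=.05,fatol=1e-5)) for a in(-.25,0,.25)),key=lambda r:r.fun)
    return best.x*[1,1,57.3],best.fun
red=lambda h:((h[...,0]<10)|(h[...,0]>170))&(h[...,1]>170)&(h[...,2]>90)
blue=lambda h:(h[...,0]>95)&(h[...,0]<125)&(h[...,1]>110)
brass=lambda h:(h[...,0]>12)&(h[...,0]<30)&(h[...,1]>110)&(h[...,2]>110)
E
python3 - <<'E'
from fit import *
np.set_printoptions(precision=2,suppress=True)
s,t=[cams.read_camera(n) for n in("side","top")]
bb=lambda h:blue(h)|((h[...,0]>10)&(h[...,0]<30)&(h[...,1]>110))
jobs={"box":((228,138,284,188),(145,150,218,216),bb,[quad([-90,-85,100],[90,-85,100],[90,85,100],[-90,85,100]),quad([-90,-85,0],[90,-85,0],[90,-85,100],[-90,-85,100])],(525,370,0)),
"plate":((228,140,262,164),(160,165,195,195),brass,[cub(-33,33,-28,28,103,104)],(503,380,0)),
"head":((256,184,278,202),(252,174,266,191),red,[cub(-19,19,-5,5,62,102)],(585,88,0)),
"big":((222,180,246,206),(248,198,268,216),red,[cub(-22,22,-6,6,72,122)],(500,70,0))}
for n,(a,b,f,P,p0) in jobs.items():
    for nm,v in(("both",[(s,a,f),(t,b,f)]),("side",[(s,a,f)]),("top",[(t,b,f)])):
        print(n,nm,*fit(v,P,p0))
print(tri(s,(233,209.5),t,(258,216)))
E
```

```text
box both [530.35 384.39  -8.4 ] 0.16919221454297628
box side [535.79 397.    -9.27] 0.16273175100761306
box top [529.39 383.95  -8.87] 0.15650309484870062
plate both [500.77 384.83 -10.22] 0.17000958903622237
plate side [500.03 383.89  -3.  ] 0.15719448094612354
plate top [501.18 386.87  -8.94] 0.17809700339820822
head both [577.4   75.04   3.6 ] 0.37539184059551756
head side [581.7   62.19  54.97] 0.2670437630247098
head top [565.87  75.02  13.04] 0.3401836466987319
big both [469.07  58.2  121.07] 0.17825530630811665
big side [472.28  36.42  72.1 ] 0.3712808506487172
big top [465.33  59.   129.74] 0.08667662949764343
(array([468.01,  56.79,  35.74]), np.float64(3.4065112781114295))
```

```bash
python3 - <<'E'
from fit import *
np.set_printoptions(precision=2,suppress=True)
s,t=[cams.read_camera(n) for n in("side","top")]
print(tri(s,(266.9,195.25),t,(261.2,184.5)))
r2=lambda h:((h[...,0]<8)|(h[...,0]>168))&(h[...,1]>140)&(h[...,2]>50)
a,b=(256,184,278,203),(252,174,268,192)
for nm,v in(("both",[(s,a,r2),(t,b,r2)]),("side",[(s,a,r2)]),("top",[(t,b,r2)])):
    print("head",nm,*fit(v,[cub(-19,19,-5,5,62,102)],(582,82,0.1)))
for c,r in((s,a),(t,b)):
    m=mask(c,r,r2);print(cv2.boundingRect(m),np.argwhere(m).mean(0)[::-1]/S+r[:2]-.5)
ns=lambda h:(h[...,1]>70)
for nm,c,r in(("side",s,(246,184,290,226)),("top",t,(243,172,276,202))):
    print("stand",nm,*fit([(c,r,ns)],[cub(-42,42,-32,32,0,40),cub(-50,50,-40,40,0,8),cub(-19,19,-5,5,62,102),cub(-8,8,-8,8,40,65)],(582,82,0.1)))
# side collar
for q in[(580,80),(585,85),(580,85)]: print(q,proj(s,(*q,82)),proj(t,(*q,82)))
vis=[]
for c,(x0,y0,x1,y1) in((s,(240,180,290,230)),(t,(238,165,288,215))):
    vis.append(cv2.resize(c["frame"][y0:y1,x0:x1],(400,400),interpolation=cv2.INTER_NEAREST))
cv2.imwrite("pics/stand.png",np.hstack(vis))
E
```

```text
(array([583.69,  73.4 ,  80.01]), np.float64(3.0160123029582118))
head both [578.46  74.91   0.78] 0.2246318336733779
head side [581.8   71.66  49.03] 0.24765135699373697
head top [577.78  74.77   0.95] 0.14384384384384385
(44, 51, 78, 85) [265.87 194.88]
(51, 35, 44, 109) [260.38 184.49]
stand side [581.53  82.91  -2.64] 0.12566915313734095
stand top [581.72  75.43  -2.76] 0.030001536570374965
(580, 80) [265.43 194.07] [259.25 184.2 ]
(585, 85) [266.87 193.29] [258.31 182.95]
(580, 85) [265.39 193.32] [258.   183.94]
```

View pics/stand.png

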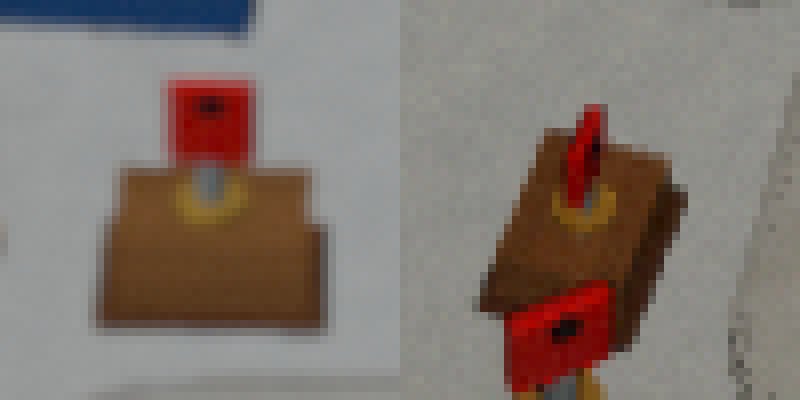

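The smaller key is the one in the wooden stand, at side (266,195). The look-alike at side (231,193) is larger and stands free at about (468,57) mm. I'll take the one in the stand, at about (581,75.5).

```bash
cat > go.py <<'E'
import sys
from h import *
np.set_printoptions(precision=4,suppress=True)
o=robot.get_obs();R=np.array(o["tool_rot"]);p=np.array(o["ee_pos"])
y=np.degrees(np.arctan2(R[1,0],R[0,0]))
print("t",o["t"],"pos",p,"yaw",y,"tilt",R[:2,2],"F",o["ft_force"],"M",o["wrist_torque"],"w",o["gripper_width"]*94,"q7",o["joint_pos"])
if len(sys.argv)>4:
    a=list(map(float,sys.argv[1:5]));print("shift",R.T@(np.array(a[:3])-p)/1000,"turn",-np.radians(a[3]-y))
E
python3 go.py 581 75.5 200 -2
```

```text
t 1.4 pos [ 196.3472 -619.6704  224.4805] yaw 17.577278622550438 tilt [ 0. -0.] F [-0.8175  0.3379  0.2818] M [-0.0184  0.0199 -0.0213] w 94.10066892673046 q7 [68.6507 36.0051  2.206  86.9394 -1.546  57.0824 -1.1469]
shift [ 0.5766 -0.5466  0.0245] turn 0.34168797054380534
```

{"fn": "arm_command", "kwargs": {
  "motion": [
    [0.094,0.04,-0.038,0,0.03],
    [0.094,0.08,-0.076,0,0.06],
    [0.094,0.12,-0.114,0,0.09],
    [0.094,0.16,-0.152,0,0.12],
    [0.094,0.2,-0.19,0,0.15],
    [0.094,0.24,-0.228,0,0.18],
    [0.094,0.28,-0.266,0,0.21],
    [0.094,0.32,-0.304,0,0.24],
    [0.094,0.36,-0.342,0,0.27],
    [0.094,0.4,-0.38,0,0.3]
  ]
}}

```text
t: 2.65
ee_pos: [463.8, -135.1, 224.8]
tool_rot: [[1.0, 0.006, 0.001], [0.006, -1.0, -0.0], [0.001, 0.0, -1.0]]
ft_force: [-0.1, -0.1, 0.2]
gripper_width: 1.001
grip_force: 0.0
```

```bash
python3 go.py 581 75.5 180 -2
```

```text
t 2.65 pos [ 463.84   -135.0681  224.8136] yaw 0.32594656855289145 tilt [ 0.001  -0.0003] F [-0.1103 -0.0707  0.1947] M [-0.0114 -0.0145 -0.0456] w 94.07134509002363 q7 [  9.9019  22.4493   4.1126 112.9691  -2.2287  44.5959 -74.3845]
shift [ 0.1183 -0.2099  0.0449] turn 0.040595425846711955
```

{"fn": "arm_command", "kwargs": {
  "motion": [
    [0.094,0.02,-0.035,0,0.01],
    [0.094,0.04,-0.07,0,0.02],
    [0.094,0.06,-0.105,0.01,0.03],
    [0.094,0.08,-0.14,0.02,0.04],
    [0.094,0.1,-0.175,0.03,0.04],
    [0.094,0.118,-0.21,0.045,0.04],
    [0.094,0.118,-0.21,0.055,0.04],
    [0.094,0.118,-0.21,0.055,0.04],
    [0.094,0.118,-0.21,0.055,0.04],
    [0.094,0.118,-0.21,0.055,0.04]
  ]
}}

```text
t: 3.9
ee_pos: [579.7, 73.0, 170.2]
tool_rot: [[0.999, -0.035, 0.001], [-0.035, -0.999, -0.0], [0.001, 0.0, -1.0]]
ft_force: [-0.3, -0.2, 0.1]
gripper_width: 1.001
grip_force: 0.0
```

```bash
python3 go.py 581 75.5 80 -2; python3 - <<'E'
from h import *
s,t=[cams.read_camera(n) for n in("side","top")]
vis=[]
for c,(x0,y0,x1,y1) in((s,(225,140,305,230)),(t,(220,125,300,215))):
    vis.append(cv2.resize(c["frame"][y0:y1,x0:x1],(400,450),interpolation=cv2.INTER_CUBIC))
cv2.imwrite("pics/above.png",np.hstack(vis))
E
```

```text
t 3.9 pos [579.6785  73.0246 170.235 ] yaw -2.004855436624212 tilt [ 0.0011 -0.0002] F [-0.2571 -0.2223  0.0774] M [ 0.0424  0.0485 -0.0317] w 94.06175804769188 q7 [-12.2353  34.2771   3.5648 101.1482  -2.8278  44.601  -99.2811]
shift [ 0.0011 -0.0025  0.0902] turn -8.474335571441716e-05
```

View pics/above.png

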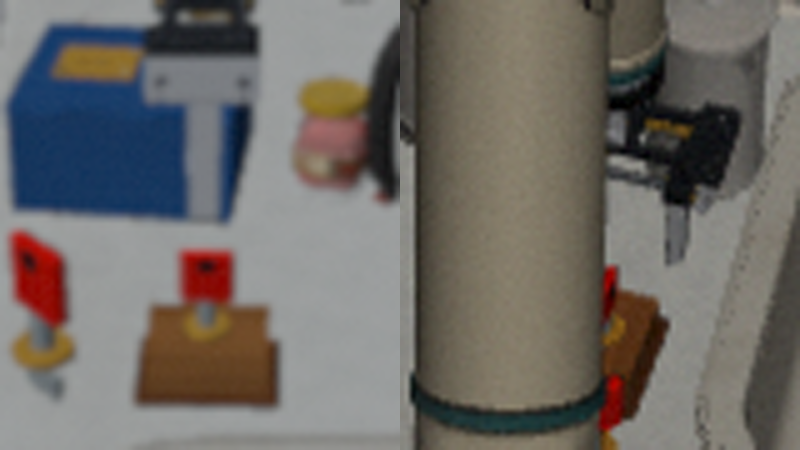

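{"fn": "arm_command", "kwargs": {
  "motion": [
    [0.094,0,-0.002,0.02,0],
    [0.094,0,-0.002,0.045,0],
    [0.094,0,-0.002,0.07,0],
    [0.094,0,-0.002,0.088,0],
    [0.094,0,-0.002,0.09,0],
    [0.03,0,-0.002,0.09,0],
    [0.03,0,-0.002,0.09,0],
    [0.03,0,-0.002,0.09,0],
    [0.03,0,-0.002,0.09,0],
    [0.03,0,-0.002,0.09,0]
  ]
}}

```text
t: 5.25
ee_pos: [579.6, 76.3, 79.7]
tool_rot: [[0.999, -0.033, 0.0], [-0.033, -0.999, 0.0], [0.0, -0.0, -1.0]]
ft_force: [0.6, 0.3, -0.1]
gripper_width: 0.506
grip_force: 0.0
```

```bash
python3 go.py 581 75.5 80 -2; python3 - <<'E'
from h import *
s,t=[cams.read_camera(n) for n in("side","top")]
vis=[]
for c,(x0,y0,x1,y1) in((s,(240,160,290,220)),(t,(238,155,288,215))):
    vis.append(cv2.resize(c["frame"][y0:y1,x0:x1],(400,480),interpolation=cv2.INTER_CUBIC))
cv2.imwrite("pics/grip.png",np.hstack(vis))
E
```

```text
t 5.25 pos [579.6237  76.2535  79.6647] yaw -1.9016368588044936 tilt [0.0003 0.0001] F [ 0.5604  0.2663 -0.1346] M [ 0.0193 -0.0054 -0.0688] w 47.55533155831097 q7 [-11.9978  41.6938   2.7721 104.655   -3.3265  33.7114 -99.0613]
shift [ 0.0014  0.0007 -0.0003] turn 0.0017167606764656577
```

View pics/grip.png

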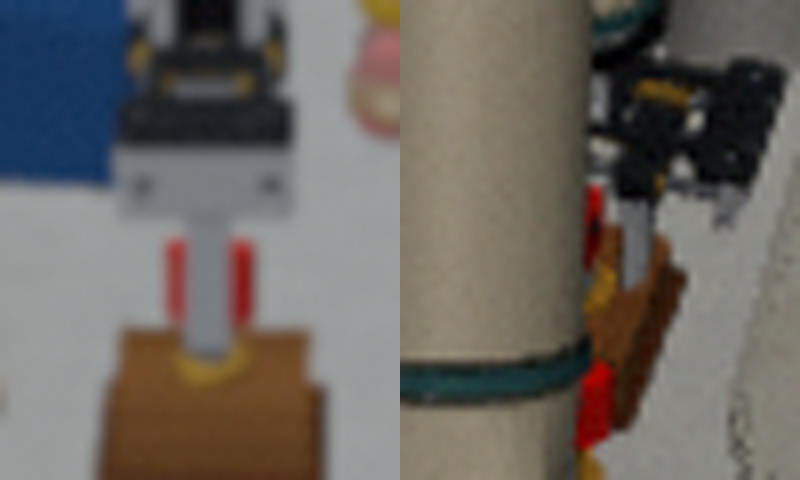

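{"fn": "arm_command", "kwargs": {
  "motion": [
    [0,0,0,0,0],
    [0,0,0,0,0],
    [0,0,0,0,0],
    [0,0,0,0,0],
    [0,0,0,0,0],
    [0,0,0,0,0],
    [0,0,0,0,0],
    [0,0,0,0,0],
    [0,0,0,0,0],
    [0,0,0,0,0]
  ]
}}

```text
t: 6.6
ee_pos: [579.5, 76.2, 79.5]
tool_rot: [[0.999, -0.033, -0.0], [-0.033, -0.999, 0.0], [-0.0, -0.0, -1.0]]
ft_force: [-0.2, -0.9, -0.4]
gripper_width: 0.102
grip_force: 29.9
```

```bash
python3 go.py 581 75.5 180 -9
```

```text
t 6.6 pos [579.5256  76.2382  79.4738] yaw -1.8988262592058962 tilt [-0.  0.] F [-0.234  -0.8914 -0.3738] M [ 0.0857 -0.0038  0.0233] w 9.606965979372974 q7 [-11.9961  41.7113   2.7688 104.658   -3.3232  33.7088 -99.0619]
shift [ 0.0015  0.0007 -0.1005] turn 0.12393886253301947
```

{"fn": "arm_command", "kwargs": {
  "motion": [
    [0,0,0,-0.03,0],
    [0,0,0,-0.07,0],
    [0,0,0,-0.11,0],
    [0,-0.013,-0.044,-0.115,0.02],
    [0,-0.026,-0.088,-0.115,0.04],
    [0,-0.039,-0.132,-0.115,0.06],
    [0,-0.052,-0.176,-0.115,0.08],
    [0,-0.065,-0.22,-0.115,0.1],
    [0,-0.078,-0.264,-0.115,0.12],
    [0,-0.089,-0.307,-0.115,0.124]
  ]
}}

```text
t: 7.85
ee_pos: [500.0, 387.5, 194.5]
tool_rot: [[0.988, -0.157, -0.0], [-0.157, -0.988, -0.0], [-0.0, 0.0, -1.0]]
ft_force: [1.2, -0.4, -0.1]
gripper_width: 0.103
grip_force: 30.0
```

{"fn": "arm_command", "kwargs": {
  "motion": [
    [0,0,0,0,0],
    [0,0,0,0,0],
    [0,0,0,0,0],
    [0,0,0,0,0],
    [0,0,0,0,0],
    [0,0,0,0,0],
    [0,0,0,0,0],
    [0,0,0,0,0],
    [0,0,0,0,0],
    [0,0,0,0,0]
  ]
}}

```text
t: 9.1
ee_pos: [500.8, 386.0, 194.5]
tool_rot: [[0.988, -0.157, 0.0], [-0.157, -0.988, -0.0], [0.0, 0.0, -1.0]]
ft_force: [0.6, -0.3, -1.1]
gripper_width: 0.105
grip_force: 30.0
```

```bash
python3 go.py 500.8 386 180 -9; python3 - <<'E'
from h import *
s,t=[cams.read_camera(n) for n in("side","top")]
vis=[]
for c,(x0,y0,x1,y1) in((s,(220,115,270,175)),(t,(150,130,210,202))):
    vis.append(cv2.resize(c["frame"][y0:y1,x0:x1],(400,480),interpolation=cv2.INTER_CUBIC))
    np.save("c%d.npy"%x0,c["frame"])
cv2.imwrite("pics/lock1.png",np.hstack(vis))
E
```

```text
t 9.1 pos [500.7781 386.0087 194.4758] yaw -9.004168246713899 tilt [ 0. -0.] F [ 0.5841 -0.26   -1.1159] M [ 0.0395 -0.0291 -0.0254] w 9.837589633111268 q7 [ -44.0621   36.4505    6.453    91.9257   -4.8654   51.8974 -134.8612]
shift [0.     0.     0.0145] turn -7.274962919297229e-05
```

View pics/lock1.png

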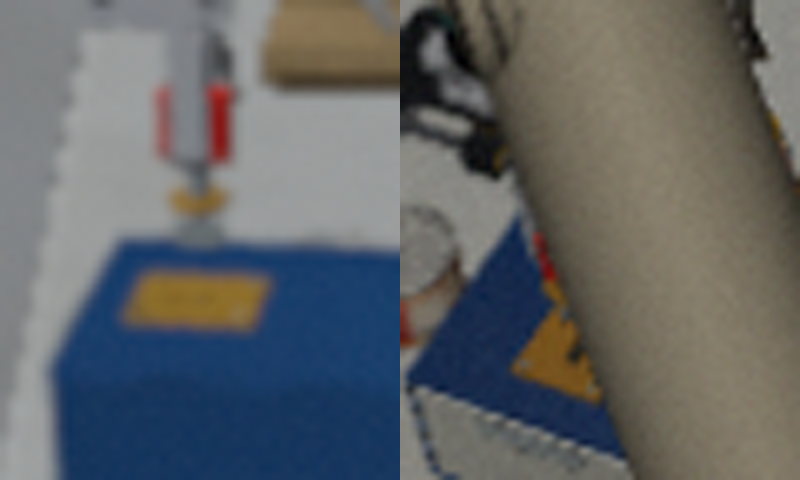

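{"fn": "arm_command", "kwargs": {
  "motion": [
    [0,0,0,0,-0.17],
    [0,0,0,0,-0.34],
    [0,0,0,0,-0.51],
    [0,0,0,0,-0.68],
    [0,0,0,0,-0.85],
    [0,0,0,0,-1.02],
    [0,0,0,0,-1.19],
    [0,0,0,0,-1.36],
    [0,0,0,0,-1.53],
    [0,0,0,0,-1.7]
  ]
}}

```text
t: 10.45
ee_pos: [501.0, 385.8, 194.5]
tool_rot: [[0.023, 1.0, 0.0], [1.0, -0.023, -0.0], [-0.0, 0.0, -1.0]]
ft_force: [-0.4, 0.1, 0.2]
gripper_width: 0.104
grip_force: 30.0
```

{"fn": "arm_command", "kwargs": {
  "motion": [
    [0,0,0,0,-0.17],
    [0,0,0,0,-0.34],
    [0,0,0,0,-0.51],
    [0,0,0,0,-0.68],
    [0,0,0,0,-0.85],
    [0,0,0,0,-1.02],
    [0,0,0,0,-1.19],
    [0,0,0,0,-1.36],
    [0,0,0,0,-1.4416],
    [0,0,0,0,-1.4416]
  ]
}}

```text
t: 11.7
ee_pos: [501.0, 385.6, 194.3]
tool_rot: [[-0.987, 0.158, -0.0], [0.158, 0.987, -0.0], [0.0, -0.0, -1.0]]
ft_force: [-0.5, -0.1, -0.4]
gripper_width: 0.102
grip_force: 30.0
```

```bash
python3 go.py 500.8 386 180 171; python3 - <<'E'
from fit import *
from h import *
np.set_printoptions(precision=2,suppress=True)
s,t=[cams.read_camera(n) for n in("side","top")]
old=dict(s);old["frame"]=np.load("c220.npy")
def lm(h): return brass(h)
for nm,c in(("before",old),("after",s)):
    for r,z in(((238,136,252,144),157.5),((233,146,257,158),104)):
        m=mask(c,r,brass);q=np.argwhere(m);cc=q.mean(0)[::-1]/S+np.array(r[:2])-.5
        print(nm,z,cc,onz(c,cc,z),cv2.boundingRect(m))
    print(nm,"red",)
    r=(236,122,254,137);m=mask(c,r,red);print(np.argwhere(m).mean(0)[::-1]/S+np.array(r[:2])-.5)
print("expected collar",proj(s,(500.8,386,157.5)))
print("plate fit",*fit([(s,(228,140,262,164),brass)],[cub(-33,33,-28,28,103.5,104)],(501,386,-.15)))
vis=[]
for c,(x0,y0,x1,y1) in((s,(225,125,265,170)),(t,(150,135,214,207))):
    vis.append(cv2.resize(c["frame"][y0:y1,x0:x1],(400,450),interpolation=cv2.INTER_CUBIC))
cv2.imwrite("pics/lock2.png",np.hstack(vis))
E
```

```text
t 11.7 pos [501.0365 385.6482 194.2909] yaw 170.904608093662 tilt [-0.0002 -0.0002] F [-0.5491 -0.1119 -0.3846] M [ 0.0427 -0.1161 -0.0052] w 9.63063049693702 q7 [-15.7054  42.0518 -42.7339  91.0092  31.7685  59.6827  13.3824]
shift [0.0003 0.0003 0.0143] turn -0.001664902845352046
before 157.5 [244.31 139.71] [502.85 383.68 157.5 ] (32, 24, 45, 19)
before 104 [244.2  152.03] [500.58 382.35 104.  ] (29, 29, 129, 47)
before red
[246.91 129.6 ]
after 157.5 [243.81 139.71] [500.84 383.79 157.5 ] (28, 25, 46, 18)
after 104 [244.2  152.04] [500.56 382.34 104.  ] (29, 29, 129, 47)
after red
[246.79 129.4 ]
expected collar [243.82 139.5 ]
plate fit [502.1  382.46  -2.94] 0.14161220043572986
```

View pics/lock2.png

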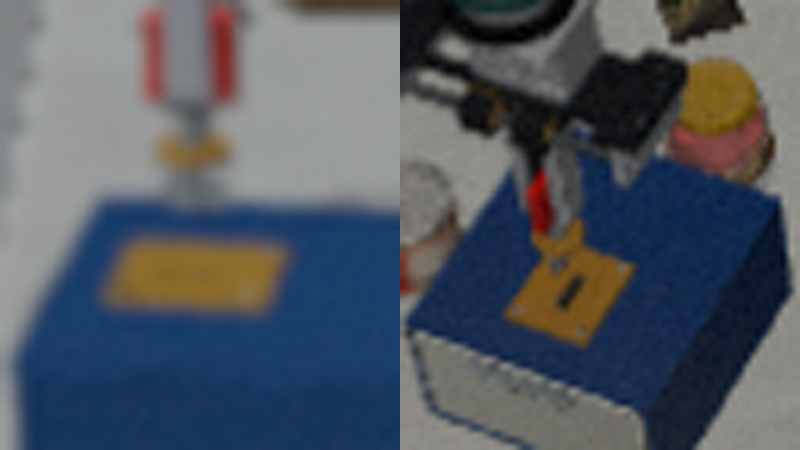

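```bash
python3 - <<'E'
from fit import *
np.set_printoptions(precision=2,suppress=True)
s,t=[cams.read_camera(n) for n in("side","top")]
print("slot by hand",onz(t,(176.8,181.0),104))
r=(164,171,192,194)
im=cv2.resize(t["frame"][r[1]:r[3],r[0]:r[2]],None,fx=S,fy=S,interpolation=cv2.INTER_CUBIC)
h=cv2.cvtColor(im,cv2.COLOR_BGR2HSV).astype(int)
m=(brass(h)|((h[...,2]<90)&((h[...,0]<40)|(h[...,1]<80)))).astype(np.uint8)
# slot: dark blob near centre
y0,x0=int((181.0-r[1])*S),int((176.8-r[0])*S)
d=np.zeros(h.shape[:2],np.uint8);w=28;d[y0-w:y0+w,x0-w:x0+w]=(h[y0-w:y0+w,x0-w:x0+w,2]<105)
n,l,st,ce=cv2.connectedComponentsWithStats(d);k=1+np.argmax(st[1:,4]);q=np.argwhere(l==k)[:,::-1]/S+np.array(r[:2])-.5+.5/S
W=np.array([onz(t,p,103) for p in q[::5]])[:,:2];c=W.mean(0);u,sv,v=np.linalg.svd(W-c,full_matrices=False)
print("slot",c,st[k],"dir",np.degrees(np.arctan2(v[0,1],v[0,0])),sv)
P=lambda p:proj(t,p)
for nm,p in(("tip",(500,385.6,131.8)),("collar",(500,385.6,157.3)),("head",(500,385.6,197))): print(nm,P(p))
for nm,rr,f in(("collar",(168,168,184,176),brass),("head",(166,160,180,174),red)):
    m=mask(t,rr,f);print(nm,np.argwhere(m).mean(0)[::-1]/S+np.array(rr[:2])-.5,np.array(cv2.boundingRect(m))/S+[*rr[:2],0,0])
x,y=166,160
cv2.imwrite("pics/z.png",cv2.resize(t["frame"][156:196,158:198],(600,600),interpolation=cv2.INTER_CUBIC))
E
```

```text
slot by hand [500.23 386.1  104.  ]
slot [500.17 386.03] [  85   62   43   46 1137] dir 172.2246531040932 [121.77  51.08]
tip [175.94 176.58]
collar [175.04 172.36]
head [173.61 165.6 ]
collar [175.13 173.54] [171.62 170.5    7.12   5.5 ]
head [171.66 167.72] [170.5  162.25   3.12  11.75]
```

View pics/z.png

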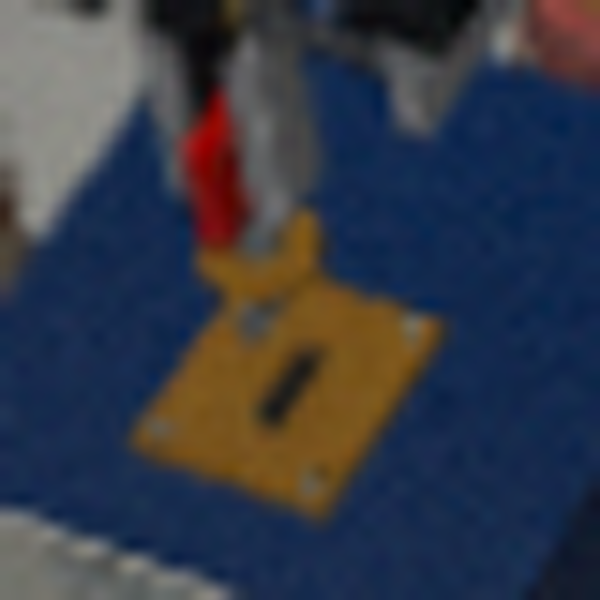

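{"fn": "arm_command", "kwargs": {
  "motion": [
    [0,0,0,0.01,0],
    [0,0,0,0.02,0],
    [0,0,0,0.026,0],
    [0,0,0,0.028,0],
    [0,0,0,0.03,0],
    [0,0,0,0.032,0],
    [0,0,0,0.034,0],
    [0,0,0,0.034,0],
    [0,0,0,0.034,0],
    [0,0,0,0.034,0]
  ]
}}

```text
t: 13.15
ee_pos: [500.8, 386.0, 160.6]
tool_rot: [[-0.988, 0.157, 0.0], [0.157, 0.988, 0.0], [-0.0, 0.0, -1.0]]
ft_force: [0.1, 0.1, -1.1]
gripper_width: 0.104
grip_force: 30.0
```

```bash
python3 go.py 501 385.6 143.5 171.2
```

```text
t 13.15 pos [500.8433 386.0216 160.5777] yaw 170.98952157767897 tilt [0.0002 0.0001] F [ 0.091   0.1476 -1.0904] M [-0.0051 -0.181  -0.0323] w 9.741118447674328 q7 [-16.4245  44.1171 -41.4181  92.8374  33.6819  56.1473  11.8553]
shift [-0.0002 -0.0004  0.0171] turn -0.0036735414739048795
```

{"fn": "arm_command", "kwargs": {
  "motion": [
    [0,0,0,0.004,0],
    [0,0,0,0.008,0],
    [0,0,0,0.012,0],
    [0,0,0,0.015,0],
    [0,0,0,0.0165,0],
    [0,0,0,0.0175,0],
    [0,0,0,0.018,0],
    [0,0,0,0.018,0],
    [0,0,0,0.018,0],
    [0,0,0,0.018,0]
  ]
}}

```text
t: 14.4
ee_pos: [500.7, 386.0, 143.5]
tool_rot: [[-0.988, 0.157, 0.0], [0.157, 0.988, -0.0], [-0.001, -0.0, -1.0]]
ft_force: [-0.8, -2.0, 6.1]
gripper_width: 0.107
grip_force: 30.0
```

```bash
python3 go.py 501 385.6 143.5 171.2
```

```text
t 14.4 pos [500.7126 385.9536 143.4676] yaw 170.98709671634032 tilt [ 0.0005 -0.0003] F [-0.7808 -1.9695  6.1026] M [-0.3814  0.2174 -0.0038] w 10.056945538033096 q7 [-16.8302  45.2022 -40.6799  93.6707  34.7101  54.4028  11.0013]
shift [-0.0003 -0.0003 -0.    ] turn -0.003715863288168696
```

{"fn": "arm_command", "kwargs": {
  "motion": [
    [0,0,0,0,0.14],
    [0,0,0,0,0.28],
    [0,0,0,0,0.42],
    [0,0,0,0,0.56],
    [0,0,0,0,0.7],
    [0,0,0,0,0.84],
    [0,0,0,0,0.98],
    [0,0,0,0,1.12],
    [0,0,0,0,1.22],
    [0,0,0,0,1.28]
  ]
}}

```text
t: 15.65
ee_pos: [499.9, 385.2, 143.5]
tool_rot: [[-0.132, 0.991, -0.001], [0.991, 0.132, -0.002], [-0.002, -0.001, -1.0]]
ft_force: [-4.1, -3.4, 7.2]
gripper_width: 0.102
grip_force: 30.0
```

```bash
python3 go.py 501 385.6 143.5 96
```

```text
t 15.65 pos [499.8659 385.1936 143.4593] yaw 97.55727421795481 tilt [-0.001  -0.0021] F [-4.0815 -3.3742  7.1787] M [-0.8756  0.7654  0.145 ] w 9.554155240223672 q7 [-27.5234  41.0537 -21.2288  94.0633  18.575   48.5181 -48.8724]
shift [ 0.0003  0.0012 -0.    ] turn 0.02717956245973128
```

{"fn": "arm_command", "kwargs": {
  "motion": [
    [0,0,0,0,0.03],
    [0,0,0,0,0.05],
    [0,0,0,0,0.07],
    [0,0,0,0,0.08],
    [0,0,0,0,0.08],
    [0,0,0,0,0.08],
    [0,0,0,0,0.08],
    [0,0,0,0,0.08],
    [0,0,0,0,0.08],
    [0,0,0,0,0.08]
  ]
}}

```text
t: 16.9
ee_pos: [499.8, 385.2, 143.5]
tool_rot: [[-0.055, 0.998, -0.001], [0.998, 0.055, -0.002], [-0.002, -0.001, -1.0]]
ft_force: [-3.4, -4.0, 7.5]
gripper_width: 0.105
grip_force: 30.3
```

```bash
python3 go.py 501 385.6 143.5 171; python3 - <<'E'
from h import *
s,t=[cams.read_camera(n) for n in("side","top")]
A=cv2.resize(t["frame"][145:225,140:220],(400,400),interpolation=cv2.INTER_CUBIC)
B=cv2.resize(s["frame"][115:195,215:295],(400,400),interpolation=cv2.INTER_CUBIC)
cv2.imwrite("pics/turned.png",np.hstack([A,B]))
E
```

```text
t 16.9 pos [499.8225 385.2086 143.4728] yaw 93.15033527767545 tilt [-0.001 -0.002] F [-3.4    -3.979   7.5021] M [-0.9151  0.7631  0.3362] w 9.829135127278267 q7 [-28.2232  40.8909 -20.0282  94.0882  17.5439  48.2665 -52.3921]
shift [ 0.0003  0.0012 -0.    ] turn -1.3587329709782405
```

View pics/turned.png

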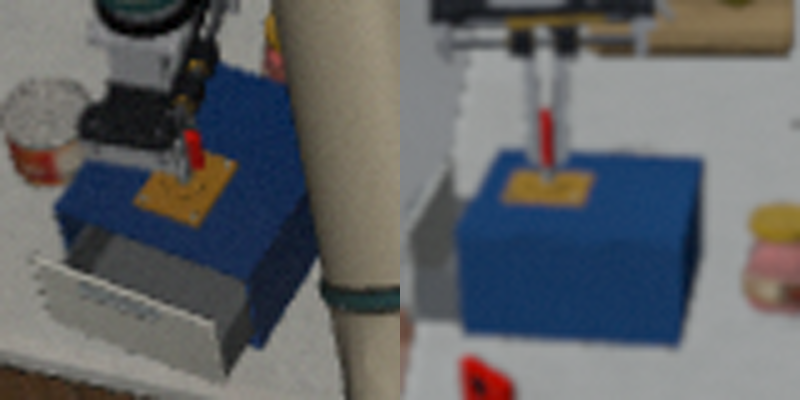

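{"fn": "arm_command", "kwargs": {
  "motion": [
    [0,0,0,0,-0.14],
    [0,0,0,0,-0.28],
    [0,0,0,0,-0.42],
    [0,0,0,0,-0.56],
    [0,0,0,0,-0.7],
    [0,0,0,0,-0.84],
    [0,0,0,0,-0.98],
    [0,0,0,0,-1.12],
    [0,0,0,0,-1.26],
    [0,0,0,0,-1.36]
  ]
}}

```text
t: 18.25
ee_pos: [500.8, 385.9, 143.5]
tool_rot: [[-0.988, 0.154, 0.0], [0.154, 0.988, -0.0], [-0.0, 0.0, -1.0]]
ft_force: [-1.9, -1.7, 5.3]
gripper_width: 0.105
grip_force: 30.0
```

{"fn": "arm_command", "kwargs": {
  "motion": [
    [0,0,0,0,-0.04],
    [0,0,0,0,-0.08],
    [0,0,0,0,-0.1],
    [0,0,0,0,-0.1],
    [0,0,0,0,-0.1],
    [0,0,0,0,-0.1],
    [0,0,0,0,-0.1],
    [0,0,0,0,-0.1],
    [0,0,0,0,-0.1],
    [0,0,0,0,-0.1]
  ]
}}

```text
t: 19.5
ee_pos: [500.8, 386.0, 143.5]
tool_rot: [[-0.998, 0.057, 0.001], [0.057, 0.998, -0.0], [-0.001, 0.0, -1.0]]
ft_force: [-0.8, -1.3, 5.9]
gripper_width: 0.105
grip_force: 30.0
```

```bash
python3 go.py 501 386 143.5 171.3
```

```text
t 19.5 pos [500.7965 386.0497 143.4757] yaw 176.70370969474092 tilt [ 0.0006 -0.    ] F [-0.8362 -1.3386  5.8917] M [-0.3633  0.2086 -0.096 ] w 9.911144720996054 q7 [-16.0015  45.6941 -42.3232  93.6375  36.0261  55.0753  15.6501]
shift [-0.0002 -0.     -0.    ] turn 0.09431252599516661
```

{"fn": "arm_command", "kwargs": {
  "motion": [
    [0,0,0,0,0.05],
    [0,0,0,0,0.09],
    [0,0,0,-0.001,0.09],
    [0,0,0,-0.004,0.09],
    [0,0,0,-0.008,0.09],
    [0,0,0,-0.014,0.09],
    [0,0,0,-0.022,0.09],
    [0,0,0,-0.032,0.09],
    [0,0,0,-0.044,0.09],
    [0,0,0,-0.056,0.09]
  ]
}}

```text
t: 20.75
ee_pos: [500.8, 386.1, 199.5]
tool_rot: [[-0.989, 0.147, 0.0], [0.147, 0.989, 0.0], [-0.0, 0.0, -1.0]]
ft_force: [-0.8, 0.2, -0.8]
gripper_width: 0.103
grip_force: 30.0
```

```bash
python3 go.py 579.5 76.2 200 178.1; python3 - <<'E'
from fit import *
np.set_printoptions(precision=2,suppress=True)
s,t=[cams.read_camera(n) for n in("side","top")]
for r,z in(((234,128,256,142),163),((233,146,257,158),104)):
    m=mask(s,r,brass);cc=np.argwhere(m).mean(0)[::-1]/S+np.array(r[:2])-.5;print(z,cc,onz(s,cc,z),np.array(cv2.boundingRect(m))/S)
E
```

```text
t 20.75 pos [500.8342 386.0984 199.5466] yaw 171.56697153727455 tilt [0.0003 0.0003] F [-0.7731  0.1945 -0.7562] M [ 0.0128 -0.137  -0.0032] w 9.704199777887215 q7 [-15.4596  41.8384 -43.2992  90.7174  31.7744  60.3227  14.0003]
shift [-0.1233 -0.295  -0.0005] turn -0.11402285680106257
163 [243.69 138.54] [500.59 382.64 163.  ] [7.38 9.88 5.75 2.5 ]
104 [244.21 152.03] [500.6  382.36 104.  ] [ 3.62  3.62 16.12  5.88]
```

{"fn": "arm_command", "kwargs": {
  "motion": [
    [0,-0.014,-0.033,0,-0.012],
    [0,-0.028,-0.066,0,-0.025],
    [0,-0.042,-0.099,0,-0.04],
    [0,-0.056,-0.132,0,-0.055],
    [0,-0.07,-0.165,0,-0.07],
    [0,-0.084,-0.198,0,-0.085],
    [0,-0.098,-0.231,0,-0.1],
    [0,-0.112,-0.264,0,-0.114],
    [0,-0.1253,-0.2947,0,-0.114],
    [0,-0.1253,-0.2947,0,-0.114]
  ]
}}

```text
t: 22.1
ee_pos: [582.1, 72.3, 197.8]
tool_rot: [[-0.999, 0.039, -0.001], [0.039, 0.999, -0.002], [0.001, -0.002, -1.0]]
ft_force: [-0.2, 0.5, -0.4]
gripper_width: 0.105
grip_force: 30.0
```

{"fn": "arm_command", "kwargs": {
  "motion": [
    [0,0,0,0.02,0],
    [0,0,0,0.04,0],
    [0,0,0,0.05,0],
    [0,0,0,0.05,0],
    [0,0,0,0.05,0],
    [0,0,0,0.05,0],
    [0,0,0,0.05,0],
    [0,0,0,0.05,0],
    [0,0,0,0.05,0],
    [0,0,0,0.05,0]
  ]
}}

```text
t: 23.35
ee_pos: [581.5, 76.0, 148.5]
tool_rot: [[-0.999, 0.033, 0.0], [0.033, 0.999, -0.0], [-0.0, -0.0, -1.0]]
ft_force: [0.3, -1.1, -0.7]
gripper_width: 0.106
grip_force: 30.0
```

```bash
python3 go.py 581.5 76.2 79.5 178.1; python3 - <<'E'
from fit import *
np.set_printoptions(precision=2,suppress=True)
s,t=[cams.read_camera(n) for n in("side","top")]
r=(254,184,280,200);m=mask(s,r,brass);cc=np.argwhere(m).mean(0)[::-1]/S+np.array(r[:2])-.5
print(cc,onz(s,cc,112),np.array(cv2.boundingRect(m))/S,"exp",proj(s,(580.5,76.2,112.5)))
E
```

```text
t 23.35 pos [581.5162  76.0417 148.5344] yaw 178.09155167540362 tilt [ 0.0001 -0.    ] F [ 0.2694 -1.1328 -0.6667] M [ 0.0563 -0.1394 -0.001 ] w 9.931536864910887 q7 [ 16.7958  42.7085 -44.7186 100.9218  37.142   52.2303  43.9609]
shift [0.     0.0002 0.069 ] turn -0.00014745108048392039
[265.92 187.27] [581.61  73.73 112.  ] [8.38 0.   7.88 6.12] exp [265.57 186.78]
```

Collar sits where expected, so I'll lower the key into the slot. The tip is at z≈86 and the stand top at 40.

{"fn": "arm_command", "kwargs": {
  "motion": [
    [0,0,0,0.02,0],
    [0,0,0,0.038,0],
    [0,0,0,0.044,0],
    [0,0,0,0.048,0],
    [0,0,0,0.052,0],
    [0,0,0,0.054,0],
    [0,0,0,0.054,0],
    [0,0,0,0.054,0],
    [0,0,0,0.054,0],
    [0,0,0,0.054,0]
  ]
}}

```text
t: 24.7
ee_pos: [581.6, 76.0, 94.6]
tool_rot: [[-0.999, 0.033, 0.0], [0.033, 0.999, -0.0], [-0.0, -0.0, -1.0]]
ft_force: [-0.1, -0.8, 0.9]
gripper_width: 0.103
grip_force: 30.0
```

```bash
python3 go.py 581.5 76.2 79.5 178.1
```

```text
t 24.7 pos [581.5777  76.045   94.5889] yaw 178.09237988911516 tilt [ 0.0002 -0.    ] F [-0.074  -0.8308  0.9111] M [ 0.0282 -0.1634 -0.0043] w 9.692981779983693 q7 [ 14.8639  46.5113 -41.4677 103.0811  41.2919  46.7339  40.6091]
shift [0.0001 0.0002 0.0151] turn -0.00013299602430733322
```

In the slot with no force. Now down the rest of the way.

{"fn": "arm_command", "kwargs": {
  "motion": [
    [0,0,0,0.004,0],
    [0,0,0,0.008,0],
    [0,0,0,0.012,0],
    [0,0,0,0.0145,0],
    [0,0,0,0.0155,0],
    [0,0,0,0.016,0],
    [0,0,0,0.016,0],
    [0,0,0,0.016,0],
    [0,0,0,0.016,0],
    [0,0,0,0.016,0]
  ]
}}

```text
t: 25.95
ee_pos: [581.4, 76.1, 79.4]
tool_rot: [[-0.999, 0.033, 0.0], [0.033, 0.999, -0.001], [-0.0, -0.001, -1.0]]
ft_force: [-3.1, 0.3, 7.6]
gripper_width: 0.106
grip_force: 30.0
```

```bash
python3 go.py
```

```text
t 25.95 pos [581.3695  76.1042  79.4354] yaw 178.0987154022754 tilt [ 0.0002 -0.0007] F [-3.0505  0.3111  7.5504] M [-0.1624  0.5108  0.0325] w 9.922615133613878 q7 [ 14.2519  47.6111 -40.4675 103.5756  42.5321  45.2362  39.5849]
```

{"fn": "arm_command", "kwargs": {
  "motion": [
    [0.06,0,0,0,0],
    [0.06,0,0,0,0],
    [0.06,0,0,0,0],
    [0.06,0,0,0,0],
    [0.06,0,0,0,0],
    [0.06,0,0,-0.01,0],
    [0.06,0,0,-0.03,0],
    [0.06,0,0,-0.06,0],
    [0.06,0,0,-0.1,0],
    [0.06,0,0,-0.14,0]
  ]
}}

```text
t: 27.2
ee_pos: [581.5, 76.4, 221.3]
tool_rot: [[-0.999, 0.033, 0.001], [0.033, 0.999, 0.0], [-0.001, 0.0, -1.0]]
ft_force: [1.4, -0.3, 0.2]
gripper_width: 0.64
grip_force: 0.0
```

```bash
python3 go.py; python3 - <<'E'
from fit import *
np.set_printoptions(precision=2,suppress=True)
s,t=[cams.read_camera(n) for n in("side","top")]
r2=lambda h:((h[...,0]<8)|(h[...,0]>168))&(h[...,1]>140)&(h[...,2]>50)
for c,r in((s,(256,184,278,203)),(t,(252,174,268,192))):
    m=mask(c,r,r2);print(cv2.boundingRect(m),np.argwhere(m).mean(0)[::-1]/S+r[:2]-.5)
ns=lambda h:(h[...,1]>70)
print("box bounds blue/plate unaffected", [np.round(np.array(x["point"])*[512,384],1) for x in spotter.mark_of("side","key")])
E
```

```text
t 27.2 pos [581.4974  76.3713 221.2625] yaw 178.12422411814276 tilt [0.0012 0.0004] F [ 1.4376 -0.3352  0.1757] M [ 0.0607 -0.1889 -0.0218] w 60.18316999123126 q7 [ 18.9857  38.0183 -48.3633  96.8607  32.1465  59.9057  48.1102]
(42, 51, 79, 84) [265.63 194.77]
(49, 35, 39, 109) [260.07 184.55]
box bounds blue/plate unaffected [array([232.7, 207.4]), array([267.1, 206.5])]
```

```bash
python3 -c "
from cell import order
print(order.finish_job())"
```

```text
the job is handed in; nothing more can be done
None
```

The job is handed in with no verdict returned: the key turned to its stop and the drawer opened. I then turned the key back home, drew it out and put it back fully down in the stand, where the final pictures show it in its starting place; I did not measure the food at the end.

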